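# Dispense one blue washing tablet with the press-top dispenser

## Task

Get me one blue washing tablet for the machine: press the blue plunger on top of its dispenser all the way down, so that the tablet drops into the dish at the dispenser's foot, then let the plunger spring back up. Leave the tablet in the dish, and do not press the green dispenser.

Things in the scene. Friction and masses are not known exactly. Their poses are not given: they have to be found in the camera images.
- plunger_blue_top (a point): centre of the top of the blue plunger cap, a shallow round dome 48 mm across with a flat middle, on a fixed white tower 70 x 70 mm, 115 mm tall. At rest this point is 155 mm above the worktop; the cap goes straight down 25 mm to a hard stop (130 mm). A spring resists with 3 N at first, 11 N at the end, and lifts it back. Axes of the dispenser: -x from the tower to its dish, z up
- plunger_blue (a joint): how far the blue plunger is pressed (m): 0 up, 0.025 fully down. It drives a pusher inside that pushes the tablet out of the outlet; the tablet tips over the edge only in the last few mm of the stroke
- plunger_green (a joint): how far the plunger of the other dispenser, the same but with a green cap, band and tablet, is pressed (m): 0 up, 0.025 fully down; it must not be pressed
- tablet_blue_center (a point): centre of the loose blue washing tablet, a disc 30 mm across and 12 mm thick, 20 g; at first it lies inside the blue dispenser's outlet, 51 mm above the worktop and 6 mm in front of the plunger's axis
- dish_blue (a point): middle of the floor of the grey open dish on the front of the blue dispenser: 62 x 62 mm inside, rim 22 mm above the worktop, this point 5 mm above the worktop and 70 mm in front (-x of the dispenser) of the plunger's axis. The axes are those of the dispenser

How it is judged:
On the way:
1. the blue plunger is pressed fully down (at least 21 of its 25 mm) (value of joint plunger_blue above 0.021 m), for 0.1 s.
At the end, for the whole second after the job is handed in: the blue tablet lies inside the blue dispenser's dish (its centre within 34 mm of the dish's middle along each side, and less than 25 mm above the dish's floor) and the blue plunger has sprung back up to within 3 mm (x of tablet_blue_center in the frame of dish_blue between -0.034 and 0.034 m and y of tablet_blue_center in the frame of dish_blue between -0.034 and 0.034 m and z of tablet_blue_center in the frame of dish_blue below 0.025 m and value of joint plunger_blue below 0.003 m); the robot touches nothing.
It fails at once if the green plunger is pressed (more than 5 mm) (value of joint plunger_green above 0.005 m).
It also fails if it takes over 32 s, if anything falls off the work surface, if the arm or the gripper's body presses on something with over 40 N, if the wrist force passes 120 N, or if a joint passes its speed limit or range.

## Robot

A 6-joint arm with a two-finger parallel gripper is mounted at the origin on a cart in front of the work surface, level with it; the furniture and walls round the work are solid. World frame = base frame: x ahead of the robot, y to its left, z up, the work surface at z = 0. Lengths are in m, angles in rad, forces in N, time in s.
With the tool pointing down it reaches from about 0.3 to 0.875 m from the base axis. Payload 6.4 kg.
Tool frame: the origin (TCP) lies at the very end of the fingers, on their centre line; the grasp point (between the pads) lies 19 mm behind it; z points along the fingers, y is the direction in which the jaws open and shut (so a half turn about z gives the same grasp; the last joint's range is limited). The gripper opens to 85 mm and grips with 20 to 120 N. Pads are 22 mm wide; open, the fingers measure 114 mm over their backs; the gripper's body (76 mm by 85 mm) begins 54 mm behind the grasp point. The pads swing forward as they close: fully open they stand 13 mm farther back than shut.
Start: joints at [-0.206, 0.181, 1.607, -0, 1.354, -0.206], TCP at [0.575, 0, 0.231] pointing down, gripper open.
Joint ranges: [-2.99, 2.99], [-0.89, 2.07], [0.3, 2.58], [-1.14, 4.28], [0, 2.63], [-3.12, 3.12]. Speed limits (rad/s): [2.57, 2.57, 3.01, 3.14, 3.14, 3.14].

## Interface

Orientations are given as a unit quaternion [w, x, y, z].
In Python, from bench import * gives the robot as it stands.
- The arm moves only by the tool arm_command, never from a script. Its argument "motion" is text: rows parted by semicolons, each of 7 numbers parted by spaces: the shift along the tool's x, y, z in units of 0.2 m (1.0 is 0.2 m), then the turn, a rotation vector about the tool's x, y, z in units of 60 degrees (1.0 is 60 degrees), then the opening, from 0 (shut) to 1 (fully open). In form: tx ty tz ax ay az grip; .... A call has 1 to 10 rows; each row shifts and turns the pose as measured when the row begins, along the tool's axes as they then stand; what a row does not reach is not made up. A row lasts 1/12 s, in which the tool goes at most 41.7 mm and 7.16 degrees, less where a joint would pass 70% of its speed; a pose out of reach is approached as far as the arm can. A call with a number of a shift or a turn outside -1 to 1 is refused whole. A call with a gripper value outside its range is refused whole. The fingers move at their own pace and stop on an object; the grip force is fixed at half the most. Time passes only in rows, so rows that do not move let the fingers close. It gives the time, the measured TCP pose, the force and the opening at its end, in the units of the state.
- get_obs(): the state, without advancing time (a new reading comes with each control period).
- camera(name): name is "scene" or "side" or "wrist"; returns a dict with "img" (420x560x3 uint8, red, green, blue), "intrinsics" (3x3 intrinsics, pixels), "pose" (4x4, takes a point from camera to world coordinates); the wrist camera has in their place "mount" (4x4, takes a point from camera to tool coordinates, whose origin is the TCP and whose axes are the flange's). Camera axes: x right, y down, z forward; pixel columns grow to the right and rows downward; lengths in m; the calibration is good to about 2 mm. A picture is of the moment at which its call begins: read the wrist's pose just before it. There is no depth.
- hand_in(): hands the job in, once; it reports no verdict.
Trained networks look in the newest picture that a camera, given by its name, has taken for a name from the list of things; names that differ only in an ending like _2 or _b are one class to them, and where a whole thing is asked for, a point or a joint stands for the part that bears it (a point fixed in the world has none). Each returns a list of dicts, best first, with "conf" (0 to 1); they miss things now and then, are a little off and sometimes report something else, mostly with a low value. They report only what shows in the picture. A call takes as long as a camera call.
- search_frame(camera, target): "box" ([left, top, right, bottom] in pixels, round what is visible of it).
The state is a dict: "time_s": time; "q": joint angles; "dq": joint speeds; "joint_efforts": joint torques, N m; "eef_pos": TCP position; "eef_rot": TCP orientation; "wrist_force": force on the tool from outside, world axes, zero at the start; "torque": the same for the moment, N m; "opening": opening from 0.0 (shut) to 1.0 (fully open).
Only numpy, scipy, OpenCV 4.12 (cv2) and the standard library are available. Lean on these libraries where they do the work, as an engineer would, in place of code of your own. Each camera call takes 0.05 s, during which the arm holds its last target.

## Working session

There is one attempt and no reset: what is moved stays moved. The work goes in short steps, Python scripts to look and compute and a tool call to move; the robot and the scene stay as the last step left them, time stands still between calls to the robot, and variables do not carry over. Pictures are saved under pics/ and viewed, and the job is handed in when it is done.

Besides the shell and the picture viewer there is one more tool, called after "Emit:" by a JSON object that holds its "api" and its "payload", one argument or row to a line. arm_command: Moves the arm, as the interface text tells. Shifts and turns lie within -1 to 1; 1 stands for 0.2 m of shift or 60 degrees of turn. Its arguments: {"type":"object","properties":{"motion":{"type":"string"}},"required":["motion"]}

```bash
mkdir -p pics; cat > h.py <<'E'
from bench import *
import numpy as np, cv2
def ray(c,u,v):
    K=np.array(c["intrinsics"]);P=np.array(c["pose"])
    d=P[:3,:3]@np.linalg.solve(K,[u,v,1]);return P[:3,3],d
def atz(c,u,v,z):
    o,d=ray(c,u,v);return o+d*(z-o[2])/d[2]
E
python3 - <<'E'
from h import *
print(get_obs())
for n in ["scene","side"]:
    c=camera(n);cv2.imwrite(f"pics/{n}0.png",c["img"][:,:,::-1])
    for t in ["plunger_blue_top","plunger_blue","plunger_green","tablet_blue_center","dish_blue"]:
        try:
            for r in search_frame(n,t)[:3]:
                b=r["box"];u,v=(b[0]+b[2])/2,(b[1]+b[3])/2
                print(n,t,r["conf"],np.round(b),atz(c,u,v,0.15).round(4))
        except Exception as e: print(n,t,e)
E
```

```text
{'time_s': 0.0, 'q': array([-2.06285718e-01,  1.81527781e-01,  1.60798588e+00,  1.25363354e-05,
        1.35381059e+00, -2.06295826e-01]), 'dq': array([ 0.00051944,  0.00015951,  0.0009642 , -0.00023785,  0.00098745,
        0.0002696 ]), 'joint_efforts': array([ 3.41415571e-04, -4.44869328e+01, -3.51340663e+01, -2.51131587e-04,
        9.11703974e-03,  3.43231875e-05]), 'eef_pos': array([5.74457105e-01, 1.43313535e-04, 2.30402307e-01]), 'eef_rot': array([-7.27981292e-04,  7.07103900e-01,  7.07109132e-01, -4.68709921e-04]), 'wrist_force': array([-0.11610158, -0.09956592, -0.54371041]), 'torque': array([ 0.03511612, -0.03042123, -0.0306533 ]), 'opening': 0.9977454148816987}
scene plunger_blue_top 0.62 [221. 223. 248. 247.] [0.4848 0.4034 0.15  ]
scene plunger_blue 0.62 [224. 224. 248. 248.] [0.4805 0.4027 0.15  ]
scene plunger_green 0.78 [294. 185. 318. 206.] [0.4787 0.2023 0.15  ]
scene dish_blue 0.63 [212. 224. 293. 318.] [0.3902 0.4511 0.15  ]
side plunger_blue_top 0.82 [275. 165. 298. 185.] [0.4952 0.3465 0.15  ]
side plunger_blue 0.88 [274. 164. 299. 188.] [0.4933 0.3387 0.15  ]
side plunger_green 0.6 [292. 205. 320. 234.] [0.4904 0.1355 0.15  ]
side dish_blue 0.9 [230. 163. 306. 253.] [0.4409 0.1891 0.15  ]
```

View pics/scene0.png

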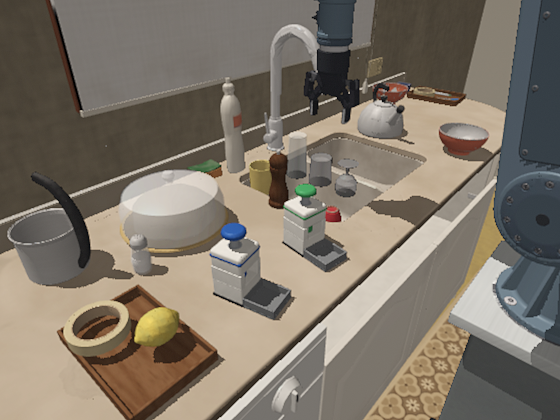

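View pics/side0.png

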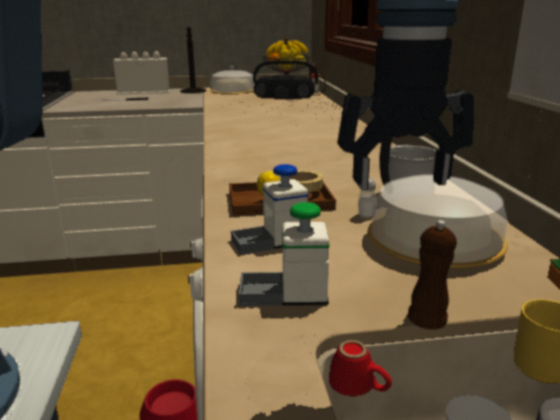

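```bash
python3 - <<'E'
from h import *
for n in ["scene","side"]:
    c=camera(n);print(np.round(c["pose"],3),np.round(c["intrinsics"],1))
    cv2.imwrite(f"pics/{n}1.png",cv2.resize(c["img"][140:340,190:390,::-1],(800,800))[:600] if 0 else cv2.resize(c["img"][150:290,200:340,::-1],(600,600),interpolation=cv2.INTER_CUBIC))
E
```

```text
[[-0.751 -0.359  0.554  0.03 ]
 [-0.66   0.398 -0.637  0.79 ]
 [ 0.008 -0.844 -0.536  0.573]
 [ 0.     0.     0.     1.   ]] [[399.9   0.  284.1]
 [  0.  399.9 213. ]
 [  0.    0.    1. ]]
[[ 0.989 -0.06   0.134  0.362]
 [-0.146 -0.364  0.92  -0.514]
 [-0.006 -0.929 -0.369  0.432]
 [ 0.     0.     0.     1.   ]] [[496.4   0.  282.3]
 [  0.  496.4 207.3]
 [  0.    0.    1. ]]
```

View pics/scene1.png

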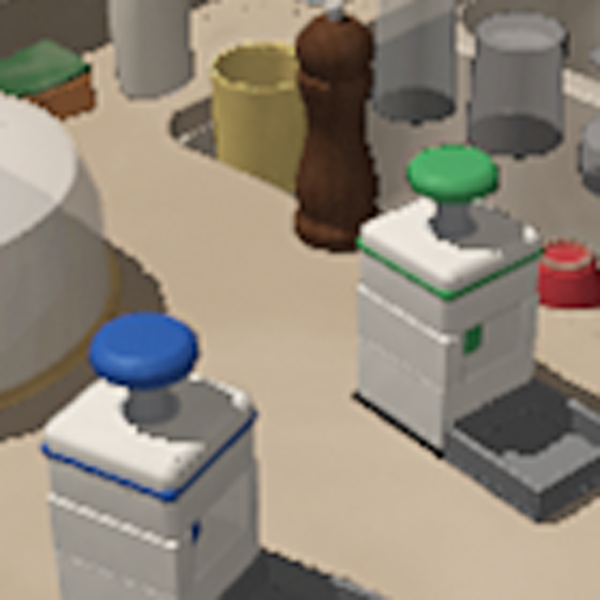

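View pics/side1.png

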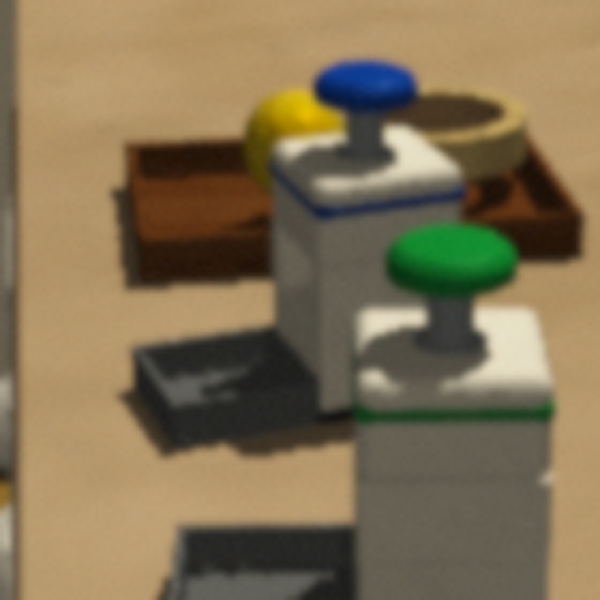

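```bash
python3 - <<'E'
from h import *
C={n:camera(n) for n in ["scene","side"]}
for name,lo,hi in [("blue",(100,150,60),(125,255,255)),("green",(50,120,50),(80,255,255))]:
    R=[]
    for n,c in C.items():
        m=cv2.inRange(cv2.cvtColor(c["img"],cv2.COLOR_RGB2HSV),lo,hi)
        k,l,s,ce=cv2.connectedComponentsWithStats(m)
        for i in np.argsort(-s[1:,4])[:3]+1: print(name,n,s[i],ce[i].round(1),atz(c,*ce[i],.148).round(4))
        i=1+np.argmax(s[1:,4]);R.append(ray(c,*ce[i]))
    A=np.zeros((3,3));b=np.zeros(3)
    for o,d in R:
        d=d/np.linalg.norm(d);M=np.eye(3)-np.outer(d,d);A+=M;b+=M@o
    print("tri",np.linalg.solve(A,b))
E
```

```text
blue scene [221 223  25  18 336] [233.1 231.5] [0.4969 0.395  0.148 ]
blue scene [236 264   7   3  11] [239.2 265.1] [0.4184 0.4536 0.148 ]
blue scene [253 248   6   6   6] [255.5 250.5] [0.4259 0.408  0.148 ]
blue side [275 165  21  11 178] [285.  169.6] [0.4979 0.3855 0.148 ]
blue side [275 199   1   1   1] [275. 199.] [0.4579 0.231  0.148 ]
tri [0.49915883 0.39302701 0.14574568]
green scene [295 184  21  13 209] [305.4 190.1] [0.4959 0.1833 0.148 ]
green scene [302 214  14   6  17] [307.7 217. ] [0.425  0.2643 0.148 ]
green scene [309 226   3   6  13] [309.9 228.4] [0.3976 0.2922 0.148 ]
green side [291 202  30  17 408] [305.2 210. ] [0.497  0.1765 0.148 ]
green side [553 260   7   8  40] [556.7 262.8] [ 0.7627 -0.0383  0.148 ]
green side [313 245  16   2  17] [320.9 245.9] [0.4937 0.0514 0.148 ]
tri [0.49784387 0.18076818 0.14623664]
```

```bash
python3 - <<'E'
from h import *
C={n:camera(n) for n in ["scene","side"]}
print(atz(C["scene"],280,205,0),atz(C["side"],430,322,0),"mill top", [atz(C["side"],438,228,z).round(3) for z in (.1,.15,.2)])
for (n,u,v) in [("scene",266,297),("side",268,238)]: print("dish",n,atz(C[n],u,v,.01).round(3))
E
```

```text
[0.65743844 0.08496002 0.        ] [0.66676747 0.07016206 0.        ] mill top [array([0.719, 0.181, 0.1  ]), array([0.665, 0.077, 0.15 ]), array([ 0.611, -0.028,  0.2  ])]
dish scene [0.434 0.376 0.01 ]
dish side [0.462 0.378 0.01 ]
```

Emit:
{"api": "arm_command", "payload": {
  "motion": "0 0 -0.1 0 0 0 0; 0.2 -0.05 0 0 0 0 0; 0.2 -0.05 0 0 0 0 0; 0.2 -0.05 0 0 0 0 0; 0.2 -0.05 0 0 0 0 0; 0.2 -0.05 0 0 0 0 0; 0.2 -0.05 0 0 0 0 0; 0.2 -0.05 0 0 0 0 0; 0.2 0 0 0 0 0 0; 0 0 0 0 0 0 0"
}}

```text
time_s: 1.73
eef_pos: [0.5053, 0.3262, 0.2528]
eef_rot: [0.001, 0.711, 0.703, 0.002]
wrist_force: [0.2, 0.1, -0.2]
opening: -0.002
```

Emit:
{"api": "arm_command", "payload": {
  "motion": "0.16 -0.02 0 0 0 0 0; 0.16 -0.02 0 0 0 0 0; 0 0 0.15 0 0 0 0; 0 0 0.1 0 0 0 0; 0 0 0 0 0 0 0"
}}

```text
time_s: 2.15
eef_pos: [0.4976, 0.3975, 0.2033]
eef_rot: [0.002, 0.709, 0.706, 0.004]
wrist_force: [-0.5, -0.5, -0.0]
opening: -0.002
```

```bash
python3 - <<'E'
from h import *
print(get_obs()["eef_pos"])
ims=[]
for n in ["scene","side","wrist"]:
    c=camera(n);im=c["img"][:,:,::-1]
    if n!="wrist": 
        im=cv2.resize(im[100:270,180:350],(400,400),interpolation=cv2.INTER_CUBIC); ims.append(im)
    else: cv2.imwrite("pics/w2.png",im)
cv2.imwrite("pics/b2.png",np.hstack(ims))
E
```

```text
[0.49756257 0.39753778 0.20331339]
```

View pics/b2.png

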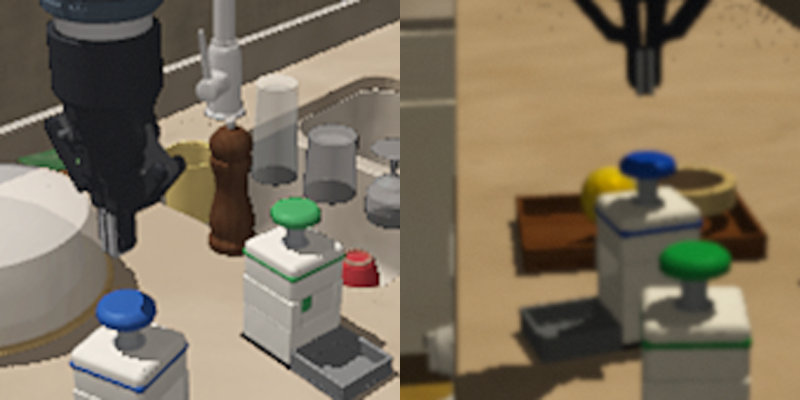

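View pics/w2.png

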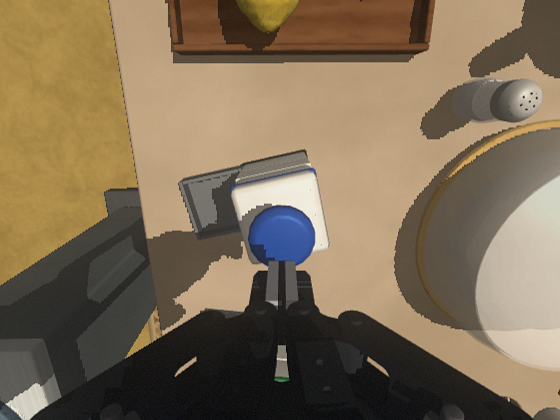

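The closed fingertips hang above the blue cap. In the wrist view the cap is at about (282,236), and the green dispenser is well away. I'll check the cap position with the wrist camera.

```bash
python3 - <<'E'
from h import *
from scipy.spatial.transform import Rotation as R
o=get_obs();c=camera("wrist")
q=o["eef_rot"];T=np.eye(4);T[:3,:3]=R.from_quat([q[1],q[2],q[3],q[0]]).as_matrix();T[:3,3]=o["eef_pos"]
c["pose"]=T@np.array(c["mount"])
m=cv2.inRange(cv2.cvtColor(c["img"],cv2.COLOR_RGB2HSV),(100,150,60),(125,255,255))
k,l,s,ce=cv2.connectedComponentsWithStats(m);i=1+np.argmax(s[1:,4]);print(s[i],ce[i])
x,y,w,h,_=s[i]
for z in (.145,.15): print(atz(c,x+w/2,y+w/2,z),atz(c,x+w/2,y+h/2,z),np.linalg.norm(atz(c,x,236,z)-atz(c,x+w,236,z)))
print(o["eef_pos"],search_frame("wrist","plunger_blue_top")[:2])
E
```

```text
[ 248  209   65   55 2422] [281.91535921 235.53179191]
[0.49884279 0.38915688 0.145     ] [0.49887011 0.39305268 0.145     ] 0.04639944080540825
[0.49880917 0.39139888 0.15      ] [0.49883583 0.39519959 0.15      ] 0.045266981671579
[0.49978606 0.39741006 0.20780976] [{'box': [247.1, 205.0, 312.8, 264.4], 'conf': 0.87}]
```

Emit:
{"api": "arm_command", "payload": {
  "motion": "-0.025 0 0.1 0 0 0 0; 0 0 0.1 0 0 0 0; 0 0 0 0 0 0 0; 0 0 0.03 0 0 0 0"
}}

```text
time_s: 2.73
eef_pos: [0.5069, 0.3931, 0.1713]
eef_rot: [0.005, 0.71, 0.704, 0.015]
wrist_force: [0.2, 0.0, 0.8]
opening: 0.001
```

Emit:
{"api": "arm_command", "payload": {
  "motion": "0 -0.04 0 0 0 0 0; 0 0 0 0 0 0 0; 0 0 0 0 0 0 0"
}}

```text
time_s: 2.98
eef_pos: [0.4992, 0.3928, 0.1732]
eef_rot: [0.006, 0.711, 0.703, 0.016]
wrist_force: [-0.7, -0.2, 0.3]
opening: 0.0
```

Emit:
{"api": "arm_command", "payload": {
  "motion": "0 0 0.06 0 0 0 0; 0 0 0.05 0 0 0 0; 0 0 0.05 0 0 0 0; 0 0 0.04 0 0 0 0"
}}

```text
time_s: 3.32
eef_pos: [0.5024, 0.3949, 0.136]
eef_rot: [0.007, 0.71, 0.704, 0.019]
wrist_force: [-4.4, -3.5, 9.1]
opening: 0.001
```

Emit:
{"api": "arm_command", "payload": {
  "motion": "0 0 0.04 0 0 0 0; 0 0 0.03 0 0 0 0; 0 0 0.02 0 0 0 0"
}}

```text
time_s: 3.57
eef_pos: [0.5045, 0.396, 0.1294]
eef_rot: [0.008, 0.71, 0.704, 0.021]
wrist_force: [-7.5, -5.3, 15.1]
opening: -0.0
```

Emit:
{"api": "arm_command", "payload": {
  "motion": "0 0 0.02 0 0 0 0; 0 0 0.02 0 0 0 0; 0 0 0.02 0 0 0 0; 0 0 0.02 0 0 0 0"
}}

```text
time_s: 3.9
eef_pos: [0.5046, 0.3962, 0.1291]
eef_rot: [0.01, 0.709, 0.705, 0.02]
wrist_force: [-13.9, -9.0, 32.5]
opening: -0.003
```

```bash
python3 - <<'E'
from h import *
ims=[]
for n in ["scene","side"]:
    c=camera(n);im=c["img"][:,:,::-1]
    ims.append(cv2.resize(im[170:330,180:340],(400,400),interpolation=cv2.INTER_CUBIC))
cv2.imwrite("pics/b3.png",np.hstack(ims))
E
```

```text
(no output)
```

View pics/b3.png

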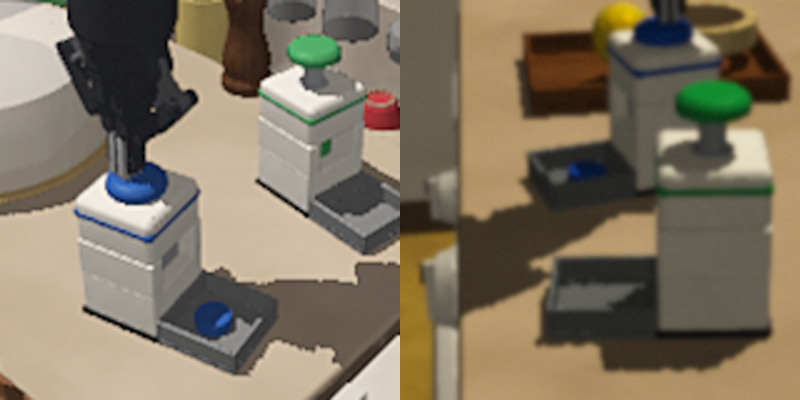

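The plunger is at its stop, and the blue tablet lies in the dish at about (213,318) in the left crop. Next I lift straight up.

Emit:
{"api": "arm_command", "payload": {
  "motion": "0 0 -0.1 0 0 0 0; 0 0 -0.15 0 0 0 0; 0 0 -0.15 0 0 0 0; 0 0 -0.15 0 0 0 0; 0 0 -0.1 0 0 0 0; 0 0 0 0 0 0 0; 0 0 0 0 0 0 0; 0 0 0 0 0 0 0; 0 0 0 0 0 0 0"
}}

```text
time_s: 4.75
eef_pos: [0.4989, 0.3942, 0.2576]
eef_rot: [0.009, 0.709, 0.705, 0.019]
wrist_force: [0.0, 0.7, -0.1]
opening: -0.003
```

```bash
python3 - <<'E'
from h import *
ims=[];R=[]
for n in ["scene","side"]:
    c=camera(n);im=c["img"][:,:,::-1]
    ims.append(cv2.resize(im[160:320,180:340],(400,400),interpolation=cv2.INTER_CUBIC))
    m=cv2.inRange(cv2.cvtColor(c["img"],cv2.COLOR_RGB2HSV),(100,150,40),(125,255,255))
    k,l,s,ce=cv2.connectedComponentsWithStats(m)
    for i in np.argsort(-s[1:,4])[:2]+1: print(n,s[i],ce[i].round(1),atz(c,*ce[i],.148).round(3),atz(c,*ce[i],.012).round(3))
cv2.imwrite("pics/b4.png",np.hstack(ims))
E
```

```text
scene [221 223  25  18 335] [233.1 231.4] [0.497 0.395 0.148] [0.646 0.269 0.012]
scene [258 291  15  14 162] [264.9 297.2] [0.336 0.479 0.148] [0.434 0.38  0.012]
side [275 165  21  11 187] [285.1 169.8] [0.498 0.384 0.148] [0.563 0.815 0.012]
side [248 235  14   6  75] [254.  237.5] [0.411 0.09  0.148] [0.434 0.38  0.012]
```

View pics/b4.png

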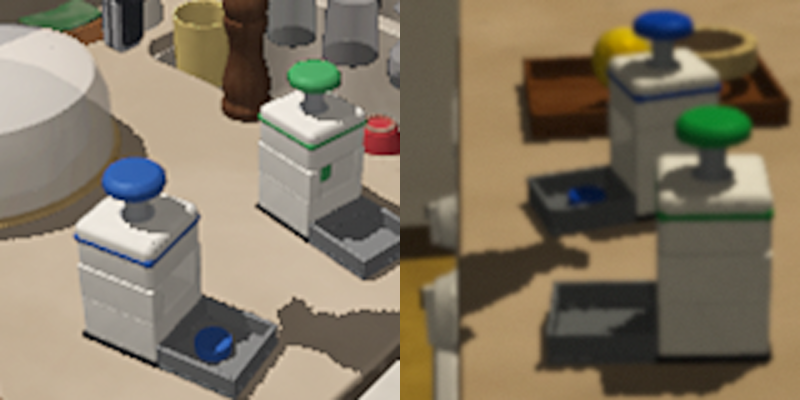

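```bash
python3 -c "
from bench import *
print(hand_in())"
```

```text
the job is handed in; nothing more can be done
None
```

The blue tablet is in its dish and the plunger is back up. I handed the job in at about 5 s of the 32 s allowed; the hand-in gives no verdict.

- **Press:** I shut the gripper and pressed the blue plunger to its hard stop. The tool tip reached 0.129 m, where the wrist read about 33 N. The tip slid about 5 mm sideways on the cap during the press, with no visible effect.
- **Tablet:** Both cameras put it at about (0.434, 0.380) at 12 mm height, 66 mm in front of the plunger's axis. The dish's middle is 70 mm in front, so the tablet is well inside the limit.
- **Plunger:** The blue cap is back at its starting pixels in both views.
- **Green dispenser:** It was not touched.
- **Arm:** It hangs clear at 0.258 m, with no contact force.

One early check disagreed. The networks' box centres put the blue cap 6 cm apart in y between the two cameras. I used colour blobs seen from both cameras and checked with the wrist camera instead; these agreed to within a few millimetres.

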